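# Gang end blocks in the vise for planing

## Task

Get the pine blocks ready to have their end grain planed together: pull the chest's drawer right out to its stop, take out all the pine blocks it holds and stand them upright side by side on the vise's bed between the open jaws, with the dark red-topped backing block from the bench standing at the right-hand end of the jaws as you look from the handle. Then swing the vise's T-handle clockwise, in as many strokes as it takes, until it turns clearly harder and the whole row is clamped tight. Push the drawer fully shut again, and leave everything else on the bench where it is.

Things in the scene. Friction and masses are not known exactly. Their poses are not given: they have to be found in the camera images.
- blank1: pale pine block, 46 x 46 mm square and 60 mm tall, about 70 g; origin at the centre of its underside, z up along its height. Starts standing on end on the floor of the chest's drawer, at least 25 mm clear all round; two or three blocks are there, the others absent
- blank2: pale pine block, 46 x 46 mm square and 60 mm tall, about 70 g; origin at the centre of its underside, z up along its height. Starts standing on end on the floor of the chest's drawer, at least 25 mm clear all round; two or three blocks are there, the others absent
- blank3: pale pine block, 46 x 46 mm square and 60 mm tall, about 70 g; origin at the centre of its underside, z up along its height. Starts standing on end on the floor of the chest's drawer, at least 25 mm clear all round; two or three blocks are there, the others absent
- backing: backing block, dark brown wood with a red band at its top, 46 x 46 mm square and 60 mm tall like the pine blocks, about 90 g; origin at the centre of its underside. Starts standing on the bench between vise and chest; its place is at the vise's -y end of the jaws, about 78 mm from their middle, which leaves room for three pine blocks 52 mm apart beside it
- vise: blue bench-top vise, bolted down, screw level. x runs along the screw from the T-handle towards the fixed rear jaw, y along the jaws' width (left as seen from the handle), z up; origin on the bench. Both jaws have pine linings 210 mm wide; their tops are 108 mm above the bench, 28 mm above the flat bed, so the blocks stand out 32 mm above them
- vise_bed (a point): point fixed on the vise's flat bed (80 mm above the bench), midway across the jaws' width, 23 mm in front of the rear lining: the blocks' undersides are centred on the line through it along the vise's y when they touch the rear lining. Axes as the vise's
- vise_jaw (a joint): travel of the front jaw towards the rear jaw, m: the gap between the linings is 0.057 minus this, so that the 46 mm blocks are touched at 0.011. It starts between 0 and 0.0042 and is driven only by the screw
- vise_screw (a joint): angle of the T-handle, rad; grows clockwise as seen from the handle's side looking along the vise's +x, which closes the jaws 10 mm a full turn. The screw turns at a steady 0.16 to 0.2 N m (2 to 3 N at a knob) while free and climbs by about 0.1 N m for each 60 N of clamping; it stays where it is left, but springs back a little from over about 100 N of clamping. At 0 knob_a points to the vise's +y (at pi/2 up)
- hub (a point): middle of the T-handle's bar, on the screw axis, 94 mm above the bench, 34 to 45 mm in front of the vise's fixed end block (90 mm wide, 113 mm high, on a nose of the same width; the 250 mm wide bed behind it begins 77 to 88 mm behind the hub); travels with the front jaw. The bar turns in the upright plane through it across the screw axis
- knob_a (a point): centre of the black flat-sided knob (24 mm across, 22 mm wide along the screw axis) on one end of the T-handle's steel bar (11 mm thick), 75 mm from the hub. A knob pinched along the screw axis with the gripper pointing down turns within the grip while it is swung over the top from one side to the other, half a turn a stroke; then the other knob has come round
- knob_b (a point): centre of the black knob on the other end of the bar, 75 mm from the hub
- chest: grey chest with one drawer, 250 x 300 x 115 mm (x, y, z), fixed; origin at the centre of its underside; the drawer faces and slides to its -x. The drawer's walls are 6 mm thick; inside it measures 205 x 258 mm, floor 22 mm above the bench, side walls up to 93 mm and front panel up to 103 mm above the bench
- chest_drawer0 (a joint): travel of the chest's drawer, m: 0 shut, 0.1736 at its stop; slides with about 1 N of friction
- chest_drawer0_handle (a point): middle of the drawer's bar handle: level steel bar along the chest's y, 120 mm long, 35 mm in front of the drawer's face, about 77 mm above the bench; moves with the drawer
- glue: white glue bottle with orange cap, 150 mm tall; bystander
- tape: green tape roll lying flat, 100 mm across; bystander
- mallet: hammer lying on the bench right of the vise; bystander
- screws: carton of screws, 120 x 90 x 70 mm, on top of the chest; bystander
- bamboo_cup: cup cut from bamboo, 120 mm tall, holding pencils; bystander
- offcut: short flat pine offcut 85 x 36 x 15 mm on the bench right of the vise; bystander, not one of the blocks
- plane: wooden hand plane 160 mm long, left of the chest; bystander

How it is judged (in metres and radians):
On the way, in this order (a step that is already met when the one before it is completed fails the run):
1. the chest's drawer is pulled out to its stop (value of joint chest_drawer0 above 0.167 m), for 0.2 s.
2. all pine blocks and, at the right-hand end, the backing block stand upright on the vise's bed between the jaws (x of blank1 in the frame of vise_bed between -0.016 and 0.008 m and z of blank1 in the frame of vise_bed between -0.006 and 0.006 m and angle between each of blank1, blank2, blank3, backing's own z axis and vertical below 0.08 rad and y of blank1 in the frame of vise_bed between -0.05 and 0.086 m and x of blank2 in the frame of vise_bed between -0.016 and 0.008 m and z of blank2 in the frame of vise_bed between -0.006 and 0.006 m and y of blank2 in the frame of vise_bed between -0.05 and 0.086 m and x of blank3 in the frame of vise_bed between -0.016 and 0.008 m and z of blank3 in the frame of vise_bed between -0.006 and 0.006 m and y of blank3 in the frame of vise_bed between -0.05 and 0.086 m and x of backing in the frame of vise_bed between -0.016 and 0.008 m and z of backing in the frame of vise_bed between -0.006 and 0.006 m and y of backing in the frame of vise_bed between -0.086 and -0.05 m), for 0.2 s.
3. the vise clamps every block of the row (contact force between vise_jaw and blank1 above 10 N and contact force between vise_jaw and blank2 above 10 N and contact force between vise_jaw and blank3 above 10 N and contact force between vise_jaw and backing above 10 N), for 0.2 s.
At the end, for the whole second after the job is handed in: All blocks stand upright (0.08 rad) on the bed between the jaws, within their width, the backing block 50 to 86 mm right of the middle, no pine block over 50 mm right of it; the front jaw presses each with over 10 N; the drawer is shut to 6 mm (all of step 2 and all of step 3 and value of joint chest_drawer0 below 0.006 m); the robot touches nothing.
It fails at once if a bystander (glue bottle, tape, hammer, carton of screws, bamboo cup, offcut or plane) is shoved or knocked out of its place, over 40 mm (distance of any of glue, tape, mallet, screws, bamboo_cup, offcut, plane from where it was at the start of the episode above 0.04 m).
Of blank1, blank2, blank3 only 2 to 3 are there at a start; the rules pass over those that are not, and their reading is None.
At some moment in a run one of backing may be knocked a few centimetres aside while the robot is not near it.
It also fails if it takes over 210 s, if anything falls off the work surface, if the arm or the gripper's body presses on something with over 40 N, if the wrist force passes 120 N, or if a joint passes its speed limit or range.

## Robot

A 6-joint arm with a two-finger parallel gripper is mounted at the origin on the work surface. World frame = base frame: x ahead of the robot, y to its left, z up, the work surface at z = 0. Lengths are in m, angles in degrees, forces in N, time in s.
With the tool pointing down it reaches from about 0.25 to 0.775 m from the base axis. Payload 8.9 kg.
Tool frame: the origin (TCP) lies midway between the tips of the shut fingers; the grasp point (between the pads) lies 19 mm behind it; z points along the fingers, y is the line along which they close (so a half turn about z gives the same grasp; the last joint's range is limited). The gripper opens to 85 mm and grips with 20 to 120 N. Pads are 22 mm wide; open, the fingers measure 114 mm over their backs; the gripper's body (76 mm by 85 mm) begins 54 mm behind the grasp point. The pads swing forward as they close: fully open they stand 13 mm farther back than shut.
Start: joints at [-81.721, 16.656, -8.789, 64.555, 0, 82.019], TCP at [0.147, -0.504, 0.231] pointing down, gripper open.
Joint ranges: [-144.48, 144.48], [-52.06, 99.96], [-74.48, 78.29], [-112.23, 115.85], [-86.99, 84.42], [-180, 180]. Speed limits (degrees/s): [127.2, 127.2, 159.86, 180, 180, 180].

## Interface

Orientations are given as a 3x3 rotation matrix whose columns are the frame's x, y, z axes.
In Python, from bench import r gives the robot as it stands. The module is installed in compiled form; this text tells all that it offers.
- The arm moves only by the shell command python3 -m creep 'ROWS' [FORCE]. ROWS is text: rows parted by semicolons, each of 7 numbers parted by spaces: the shift along the tool's x, y, z in cm, then the turn, a rotation vector about the tool's x, y, z in degrees, then the opening in per cent of the stroke, from 0 (shut) to 100 (fully open). In form: tx ty tz ax ay az fingers; .... A call has 1 to 20 rows; each row shifts and turns the commanded pose from where the row before left it, along the tool's axes as they then stand; what a row does not reach is not made up. A row lasts 1/8 s, in which the tool goes at most 62.5 mm and 10.7 degrees, less where a joint would pass 70% of its speed; a pose out of reach is approached as far as the arm can. A call is refused whole if a number of a shift passes 6.25 or a number of a turn 10.7, either way. A call with a gripper value outside its range is refused whole. The fingers move at their own pace and stop on an object; FORCE is the grip in N (left out, the last holds). Time passes only in rows, so rows that do not move let the fingers close. It gives the time, the measured TCP pose, the force, the opening and the grip force at its end, in the units of the state.
- r.state(): the state, without advancing time (a new reading comes with each control period).
- r.read_camera(name): name is "side" or "top"; returns a dict with "pixels" (480x640x3 uint8, red, green, blue), "range_z" (480x640 float32, m along the optical axis (not along the pixel's ray), 0 where there is no reading), "fx", "fy", "cx", "cy" (pixels), "camera_from_world" (4x4, takes a point from world to camera coordinates). Camera axes: x right, y down, z forward; pixel columns grow to the right and rows downward; lengths in m; the calibration is good to about 2 mm. A picture is of the moment at which its call begins.
- r.job_done(): hands the job in; it is judged then, once.
The state is a dict: "t": time; "joint_pos": joint angles; "joint_velocities": joint speeds; "joint_efforts": joint torques, N m; "eef_pos": TCP position; "ee_rot": TCP orientation; "wrist_force": force on the tool from outside, world axes, zero at the start; "ft_torque": the same for the moment, N m; "opening": opening from 0.0 (shut) to 1.0 (fully open); "grip_force": force on a finger pad.
Only numpy, scipy, OpenCV 4.12 (cv2) and the standard library are available. Lean on these libraries where they do the work, as an engineer would, in place of code of your own. Each camera call takes 0.05 s, during which the arm holds its last target. There are 200 camera calls.

## Working session

There is one attempt and no reset: what is moved stays moved. The work goes in short steps, Python scripts to look and compute and a shell command to move; the robot and the scene stay as the last step left them, time stands still between calls to the robot, and variables do not carry over. Pictures are saved under pics/ and viewed, at most 14 in all, crops included, and the job is handed in when it is done.

```bash
mkdir -p pics; cat > h.py <<'E'
import numpy as np, cv2
from bench import r
def cam(n):
    c=r.read_camera(n); T=np.linalg.inv(c["camera_from_world"]); z=c["range_z"]
    v,u=np.mgrid[:480,:640]
    P=np.stack([(u-c["cx"])/c["fx"]*z,(v-c["cy"])/c["fy"]*z,z],-1)
    W=P@T[:3,:3].T+T[:3,3]; W[z==0]=np.nan
    return c,W
def save(c,name): cv2.imwrite("pics/"+name+".png",c["pixels"][:,:,::-1])
E
python3 - <<'E'
from h import *
s=r.state(); print(s)
for n in("top","side"):
    c,W=cam(n); save(c,n+"0"); print(n,np.linalg.inv(c["camera_from_world"]).round(3),c["fx"])
    np.save(n+"0.npy",W)
E
```

```text
{'t': 0.0, 'joint_pos': array([-8.17206002e+01,  1.66872388e+01, -8.83147488e+00,  6.45535620e+01,
       -1.46171516e-03,  8.20186074e+01]), 'joint_velocities': array([ 0.09448552, -0.04222528,  0.02712331, -0.00808256, -0.05431699,
        0.03222959]), 'joint_efforts': array([ 4.02729520e-04, -5.37134242e+01,  3.31375551e+01,  1.59505766e-02,
       -9.40358132e-05,  4.89676310e-06]), 'eef_pos': array([ 0.14693716, -0.50356793,  0.23074497]), 'ee_rot': array([[ 9.59997139e-01,  2.80009732e-01, -2.06894784e-04],
       [ 2.80009768e-01, -9.59996344e-01,  1.24462632e-03],
       [ 1.49889245e-04, -1.25277026e-03, -9.99999204e-01]]), 'wrist_force': array([-0.00993687,  0.91391382,  0.21837004]), 'ft_torque': array([-0.01390533, -0.01133649,  0.03254834]), 'grip_force': 0.0, 'opening': 1.0001011216671967}
top [[-2.90e-02 -9.88e-01  1.50e-01  3.99e-01]
 [-1.00e+00  2.90e-02 -4.00e-03 -6.00e-03]
 [-1.00e-03 -1.50e-01 -9.89e-01  1.36e+00]
 [ 0.00e+00  0.00e+00  0.00e+00  1.00e+00]] 443.4354884637752
side [[ 9.750e-01 -1.570e-01  1.570e-01  2.980e-01]
 [-2.220e-01 -6.930e-01  6.860e-01 -1.246e+00]
 [ 1.000e-03 -7.040e-01 -7.100e-01  1.366e+00]
 [ 0.000e+00  0.000e+00  0.000e+00  1.000e+00]] 617.7669461028838
```

View pics/top0.png

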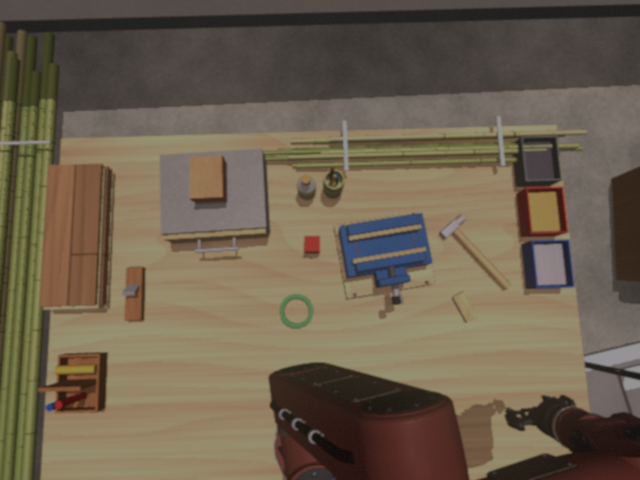

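View pics/side0.png

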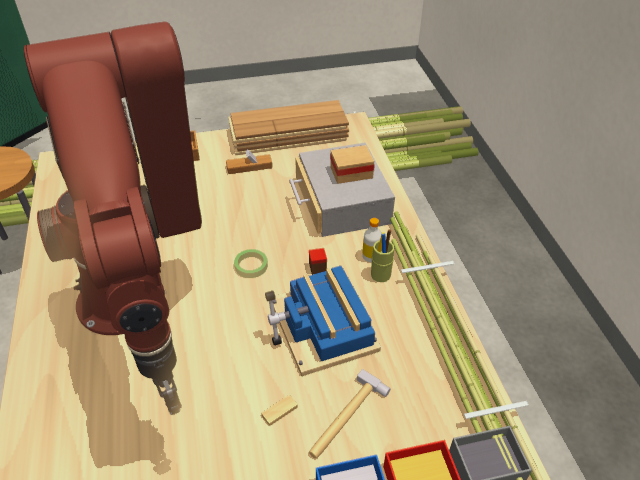

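Top view: chest at about (215,195) with its bar handle at (218,247), backing's red top at (312,244), vise linings at (385,232)/(390,256), T-handle at (396,293). Side view: the T-handle bar is near upright, with knobs at (270,296) and (277,340).

```bash
cat > m.py <<'E'
from h import *
W=np.load("top0.npy"); img=cv2.imread("pics/top0.png"); hsv=cv2.cvtColor(img,cv2.COLOR_BGR2HSV)
def box(u0,u1,v0,v1):
    m=np.zeros((480,640),bool); m[v0:v1,u0:u1]=1; return m
def rect(m,name):
    p=W[m]; p=p[~np.isnan(p[:,0])]
    R=cv2.minAreaRect((p[:,:2]*1000).astype(np.float32)); print(name,len(p),R,"z",np.percentile(p[:,2],[5,50,95]).round(3))
z=W[...,2]
rect(box(295,330,230,260)&(z>.05)&(z<.07),"backing")
rect(box(150,280,140,245)&(z>.108)&(z<.122),"chest top")
h=box(190,245,235,262)&(z>.06)&(z<.095); rect(h,"handle")
b=box(330,440,205,300)
lin=b&(z>.1)&(z<.115)&(hsv[...,0]<30)&(hsv[...,1]>40)
n,l,st,ce=cv2.connectedComponentsWithStats(lin.astype(np.uint8))
for i in range(1,n):
    if st[i,4]>40: rect(l==i,"lining")
rect(b&(z>.074)&(z<.086),"bed")
k=box(380,415,276,310)&(z>.03); rect(k,"handleT")
p=W[k]; print(p[np.argsort(-p[:,2])][::12].round(3))
W2=np.load("side0.npy")
for n,(u0,u1,v0,v1) in dict(k1=(262,280,288,305),k2=(270,284,333,346),hub=(270,300,308,326)).items():
    p=W2[v0:v1,u0:u1].reshape(-1,3); g=cv2.imread("pics/side0.png")[v0:v1,u0:u1].reshape(-1,3).max(1); p=p[(p[:,2]>.012)]
    print(n,len(p),np.median(p,0).round(3),p.min(0).round(3),p.max(0).round(3))
for n,u,v in(("tape",297,311),("glue",306,185),("cup",333,183),("mallet",452,226),("offcut",462,306)): print(n,W[v,u].round(3))
E
python3 m.py
```

```text
backing 254 ((579.4667358398438, -0.49054908752441406), (44.57045364379883, 46.296573638916016), 88.55357360839844) z [0.056 0.06  0.064]
chest top 6490 ((728.8419189453125, 284.19580078125), (251.9372100830078, 301.603759765625), 2.058582067489624) z [0.111 0.115 0.119]
handle 323 ((584.0191040039062, 279.2033996582031), (42.43108367919922, 163.2480926513672), 1.8202742338180542) z [0.068 0.081 0.09 ]
lining 335 ((600.78125, -208.7123260498047), (13.431880950927734, 208.2019500732422), 7.8668389320373535) z [0.103 0.108 0.111]
lining 293 ((534.0162353515625, -217.5552520751953), (11.472882270812988, 207.84034729003906), 7.890978813171387) z [0.103 0.108 0.112]
bed 2324 ((547.2755737304688, -216.5722198486328), (193.97145080566406, 250.36289978027344), 7.887092113494873) z [0.076 0.08  0.084]
handleT 451 ((434.869140625, -227.45387268066406), (85.88984680175781, 80.25869750976562), 86.28521728515625) z [0.081 0.112 0.178]
[[ 0.406 -0.224  0.183]
 [ 0.416 -0.223  0.179]
 [ 0.409 -0.209  0.177]
 [ 0.409 -0.217  0.176]
 [ 0.403 -0.215  0.175]
 [ 0.412 -0.208  0.172]
 [ 0.404 -0.208  0.1
[... 416 characters left out ...]
.472 -0.261  0.109]
 [ 0.446 -0.195  0.108]
 [ 0.428 -0.237  0.107]
 [ 0.429 -0.231  0.107]
 [ 0.448 -0.23   0.105]
 [ 0.431 -0.24   0.104]
 [ 0.474 -0.229  0.103]
 [ 0.446 -0.224  0.102]
 [ 0.434 -0.235  0.101]
 [ 0.474 -0.224  0.099]
 [ 0.418 -0.221  0.098]
 [ 0.446 -0.24   0.092]
 [ 0.476 -0.204  0.08 ]
 [ 0.447 -0.203  0.078]]
k1 163 [ 0.411 -0.221  0.16 ] [ 0.395 -0.233  0.013] [ 0.446 -0.094  0.183]
k2 92 [ 0.41  -0.257  0.03 ] [ 0.399 -0.27   0.012] [ 0.422 -0.243  0.052]
hub 517 [ 0.444 -0.239  0.101] [ 0.398 -0.277  0.013] [ 0.48  -0.143  0.135]
tape [ 0.383  0.053 -0.004]
glue [0.74  0.013 0.126]
cup [ 0.745 -0.065  0.12 ]
mallet [ 0.626 -0.428  0.024]
offcut [ 0.383 -0.443  0.014]
```

```bash
cat >> h.py <<'E'
def yaw():
    R=r.state()["ee_rot"]; return np.degrees(np.arctan2(R[1,0],R[0,0]))
def to(x,y,z,a=None):
    "shift in cm in tool axes after turning to yaw a; az degrees first"
    s=r.state(); R=s["ee_rot"]; a0=yaw()
    if a is None: a=a0
    t=np.radians(a); d=np.array([x,y,z])-s["eef_pos"]
    Rt=np.array([[np.cos(t),np.sin(t),0],[np.sin(t),-np.cos(t),0],[0,0,-1]])
    print("yaw",round(a0,2),"az",round(-(a-a0),2),"shift cm",(Rt.T@d*100).round(2),"t",round(s["t"],2), "tilt",(R[:2,2]).round(4),"f",s["wrist_force"].round(1))
E
python3 -m creep '0 0 0 0 0 -9.5 100;0 0 0 0 0 -9.5 80;0 0 0 0 0 -9.5 60;0 0 0 0 0 -9.5 40;0 0 0 0 0 -9.5 35;0 0 0 0 0 -9.5 35;0 0 0 0 0 -9.5 35;0 0 0 0 0 -9.3 35' 40
python3 -m creep '4.8 2.8 0 0 0 0 35;4.8 2.8 0 0 0 0 35;4.8 2.8 0 0 0 0 35;4.8 2.8 0 0 0 0 35;4.8 2.8 0 0 0 0 35;4.8 2.8 0 0 0 0 35;4.8 2.8 0 0 0 0 35;4.8 2.8 0 0 0 0 35;4.8 2.8 0 0 0 0 35;4.8 2.8 0 0 0 0 35;4.8 2.8 0 0 0 0 35;4.8 2.8 0 0 0 0 35;4.8 2.8 0 0 0 0 35;4.8 2.8 0 0 0 0 35;4.8 2.8 0 0 0 0 35;4.6 2.8 0 0 0 0 35'
python3 -c "
from h import *
to(.569,.2785,.065,92.06)
c,W=cam('side'); save(c,'s1'); p=W[170:210,285:312].reshape(-1,3); p=p[(p[:,2]>.05)&(p[:,2]<.1)&(p[:,0]<.6)]; print(len(p),p.min(0),p.max(0),np.median(p,0))"
```

```text
t: 1.1
eef_pos: [0.147, -0.5037, 0.2309]
ee_rot: [[-0.041, 0.999, -0.0], [0.999, 0.041, 0.001], [0.001, -0.0, -1.0]]
wrist_force: [0.3, -0.2, -0.4]
opening: 0.35
grip_force: 0.0
t: 3.1
eef_pos: [0.5676, 0.2794, 0.2309]
ee_rot: [[-0.036, 0.999, -0.0], [0.999, 0.036, -0.0], [-0.0, -0.0, -1.0]]
wrist_force: [1.4, -0.4, -0.4]
opening: 0.352
grip_force: 0.0
yaw 92.08 az 0.02 shift cm [-0.1   0.14 16.59] t 3.1 tilt [-0.0004 -0.0002] f [ 1.4 -0.4 -0.4]
146 [0.56089171 0.21007634 0.05482539] [0.59999666 0.41298205 0.09147971] [0.57151532 0.28216967 0.07935547]
```

```bash
python3 -m creep '-0.1 0.2 4 0 0 0 35;0 0 4 0 0 0 35;0 0 4 0 0 0 35;0 0 3 0 0 0 35;0 0 2 0 0 0 35;0 0 0 0 0 0 0;0 0 0 0 0 0 0;0 0 0 0 0 0 0;0 0 0 0 0 0 0'
python3 -c "
from h import *
to(.570,.2785,.06,92.06)"
```

```text
t: 4.28
eef_pos: [0.5686, 0.2765, 0.0608]
ee_rot: [[-0.036, 0.999, -0.001], [0.999, 0.036, -0.0], [-0.0, -0.001, -1.0]]
wrist_force: [-1.8, 0.1, -4.4]
opening: 0.111
grip_force: 38.9
yaw 92.06 az 0.0 shift cm [0.19 0.14 0.08] t 4.28 tilt [-0.0012 -0.0004] f [-1.8  0.1 -4.4]
```

```bash
python3 -m creep '0 -0.7 0 0 0 0 0;0 -1.4 0 0 0 0 0;0 -1.5 0 0 0 0 0;0 -1.5 0 0 0 0 0;0 -1.5 0 0 0 0 0;0 -1.5 0 0 0 0 0;0 -1.5 0 0 0 0 0;0 -1.5 0 0 0 0 0;0 -1.5 0 0 0 0 0;0 -1.5 0 0 0 0 0;0 -1.5 0 0 0 0 0;0 -1 0 0 0 0 0;0 -0.6 0 0 0 0 0;0 -0.2 0 0 0 0 0;0 0 0 0 0 0 0;0 0 0 0 0 0 0'
python3 -c "
from h import *
to(.5686,.2765,.0608,92.06)"
```

```text
t: 6.28
eef_pos: [0.3952, 0.27, 0.0609]
ee_rot: [[-0.036, 0.999, -0.001], [0.999, 0.036, -0.001], [-0.001, -0.001, -1.0]]
wrist_force: [0.7, -4.7, -20.8]
opening: 0.113
grip_force: 39.1
yaw 92.04 az -0.02 shift cm [3.000e-02 1.736e+01 1.000e-02] t 6.28 tilt [-0.0007 -0.0009] f [  0.7  -4.7 -20.8]
```

```bash
python3 -m creep '0 0 0 0 0 0 35;0 0 0 0 0 0 35;0 0 -3 0 0 0 35;0 0 -5 0 0 0 35;0 0 -5 0 0 0 50;0 0 -4 0 0 0 80;-4.6 2.9 0 0 0 0 80;-4.6 2.9 0 0 0 0 80;-4.6 2.9 0 0 0 0 80;-4.6 2.9 0 0 0 0 80;-4.6 2.9 0 0 0 0 80;-4.6 2.9 0 0 0 0 80;0 0 0 0 0 3.5 80;0 0 0 0 0 0 80'
python3 - <<'E'
from h import *
for n in("top","side"):
    c,W=cam(n); save(c,n+"1"); np.save(n+"1.npy",W)
c,W=cam("top"); z=W[...,2]
t=np.radians(2.06); L=(W[...,:2]-np.array([.7288,.2842]))@np.array([[np.cos(t),-np.sin(t)],[np.sin(t),np.cos(t)]])
for th in(.07,.03):
  m=(z>th)&(z<.09 if th>.05 else z<.09)&(L[...,0]>-.29)&(L[...,0]<-.1)&(abs(L[...,1])<.125)
  n,l,st,ce=cv2.connectedComponentsWithStats(m.astype(np.uint8))
  for i in range(1,n):
    if st[i,4]>30:
        p=W[l==i]; print(th,st[i,4],cv2.minAreaRect((p[:,:2]*1000).astype(np.float32)),np.percentile(p[:,2],[5,50,95]).round(3))
W=np.load("top1.npy");z=W[...,2];m=(z>.05)&(z<.07)&(abs(W[...,0]-.58)<.06)&(abs(W[...,1])<.06)
p=W[m]; print(len(p), len(p) and cv2.minAreaRect((p[:,:2]*1000).astype(np.float32)))
to(.5795,-.0005,.031,88.55)
E
```

```text
t: 8.02
eef_pos: [0.5799, 0.0006, 0.2321]
ee_rot: [[0.026, 1.0, 0.002], [1.0, -0.026, 0.0], [0.0, 0.002, -1.0]]
wrist_force: [-0.6, 0.2, -0.4]
opening: 0.796
grip_force: 0.0
0.07 264 ((544.1869506835938, 273.7665100097656), (46.57375717163086, 46.0580940246582), 83.61466979980469) [0.077 0.082 0.086]
0.07 272 ((536.14501953125, 352.579345703125), (49.009517669677734, 46.12744140625), 82.10529327392578) [0.076 0.082 0.087]
0.07 263 ((531.9624633789062, 198.67971801757812), (47.03620147705078, 46.5072021484375), 1.7344965934753418) [0.078 0.082 0.087]
0.03 323 ((544.0635375976562, 273.78033447265625), (46.57375717163086, 46.306396484375), 83.61466979980469) [0.044 0.081 0.086]
0.03 337 ((535.9837036132812, 352.5001220703125), (49.2108039855957, 46.42521667480469), 82.10529327392578) [0.04  0.081 0.087]
0.03 311 ((531.8809204101562, 198.667236328125), (47.15540313720703, 46.67262268066406), 1.393052339553833) [0.042 0.081 0.086]
0 0
yaw 88.68 az 0.13 shift cm [-0.2   0.03 20.09] t 8.18 tilt [0.0011 0.0001] f [-0.9 -0.2 -0.6]
```

View pics/top1.png

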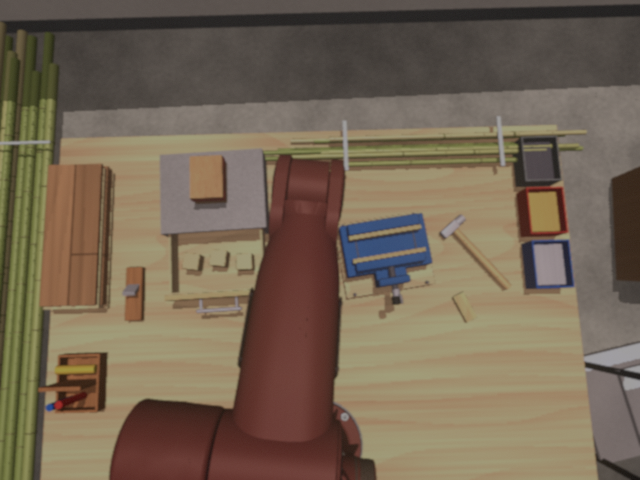

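Drawer is open with three pine blocks at (193,262), (219,259), (245,261); the arm now hides the backing block from above, so I check it in the side camera.

```bash
python3 - <<'E'
from h import *
for k in "01":
    W=np.load(f"side{k}.npy"); i=cv2.cvtColor(cv2.imread(f"pics/side{k}.png"),cv2.COLOR_BGR2HSV)
    m=((i[...,0]<8)|(i[...,0]>172))&(i[...,1]>170)&(i[...,2]>90)&(W[...,2]>.03)&(W[...,2]<.075)&(abs(W[...,0]-.58)<.12)&(abs(W[...,1])<.12)
    p=W[m]; print(m.sum(), len(p) and (p.min(0).round(3),p.max(0).round(3)))
    m&=W[...,2]>.057; p=W[m]; print(cv2.minAreaRect((p[:,:2]*1000).astype(np.float32)))
E
```

```text
227 (array([ 0.557, -0.029,  0.039]), array([0.604, 0.025, 0.069]))
((579.6282958984375, -3.528106689453125), (51.2406005859375, 46.14347839355469), 89.85426330566406)
224 (array([ 0.556, -0.029,  0.043]), array([0.603, 0.026, 0.069]))
((579.16259765625, -4.010250091552734), (50.034515380859375, 46.23450469970703), 88.68365478515625)
```

```bash
python3 -m creep '-0.2 0 5 0 0 0 80;0 0 5 0 0 0 80;0 0 5 0 0 0 80;0 0 3.6 0 0 0 80;0 0 1.5 0 0 0 80;0 0 0 0 0 0 30;0 0 0 0 0 0 30;0 0 0 0 0 0 30;0 0 0 0 0 0 30;0 0 0 0 0 0 30' 40
python3 - <<'E'
from h import *
s=r.state(); print(s["opening"],s["grip_force"],s["eef_pos"])
v=np.array([.5721,-.2127]);t=np.radians(7.88)
for y in(.078,.026,-.026,-.078):
    x=-.004; print(y,v+[x*np.cos(t)-y*np.sin(t),x*np.sin(t)+y*np.cos(t)])
p=v+[-.004*np.cos(t)+.078*np.sin(t),-.004*np.sin(t)-.078*np.cos(t)]
to(p[0],p[1],.20,97.88)
E
```

```text
t: 9.43
eef_pos: [0.5798, -0.0012, 0.0313]
ee_rot: [[0.025, 1.0, 0.002], [1.0, -0.025, -0.0], [-0.0, 0.002, -1.0]]
wrist_force: [-2.4, -0.2, 6.4]
opening: 0.529
grip_force: 42.3
0.5288528671428283 42.34856843948364 [ 0.57980169 -0.00123078  0.03127547]
0.078 [ 0.55744407 -0.13598492]
0.026 [ 0.5645732 -0.1874939]
-0.026 [ 0.57170234 -0.23900289]
-0.078 [ 0.57883148 -0.29051187]
yaw 88.56 az -9.32 shift cm [-28.64  -4.06 -16.87] t 9.43 tilt [ 0.0016 -0.0001] f [-2.4 -0.2  6.4]
```

```bash
python3 -m creep '0 0 -2 0 0 0 30;0 0 -5 0 0 0 30;0 0 -5 0 0 0 30;0 0 -5 0 0 -9.3 30;-4.8 -0.7 0 0 0 0 30;-4.8 -0.7 0 0 0 0 30;-4.8 -0.7 0 0 0 0 30;-4.8 -0.7 0 0 0 0 30;-4.8 -0.7 0 0 0 0 30;-4.6 -0.6 0 0 0 0 30;0 0 2 0 0 0 30;0 0 1.5 0 0 0 30;0 0 0 0 0 0 30'
python3 - <<'E'
from h import *
to(.57883,-.2905,.1115,97.88)
c,W=cam("side"); save(c,"s2")
E
```

```text
t: 11.05
eef_pos: [0.5767, -0.289, 0.164]
ee_rot: [[-0.137, 0.991, -0.002], [0.991, 0.137, 0.002], [0.002, -0.002, -1.0]]
wrist_force: [-0.8, 0.2, -0.4]
opening: 0.53
grip_force: 41.6
yaw 97.9 az 0.02 shift cm [-0.18  0.18  5.25] t 11.05 tilt [-0.0023  0.0016] f [-0.8  0.2 -0.4]
```

View pics/s2.png

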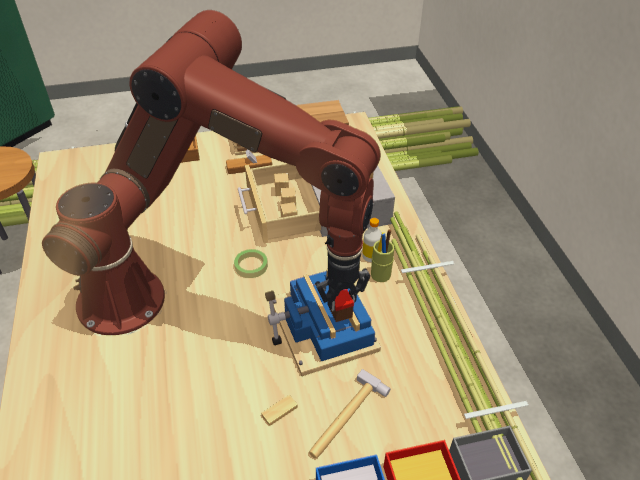

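The backing block, held level, hangs over the right-hand end of the jaws around (343,307).

```bash
python3 -m creep '-0.2 0.2 2 0 0 0 30;0 0 1.5 0 0 0 30;0 0 1 0 0 0 30;0 0 0.6 0 0 0 30;0 0 0.1 0 0 0 30;0 0 0 0 0 0 30'
python3 -c "
from h import *
to(.57883,-.2905,.1115,97.88)"
```

```text
t: 11.85
eef_pos: [0.58, -0.2919, 0.1137]
ee_rot: [[-0.137, 0.991, 0.0], [0.991, 0.137, -0.0], [-0.0, 0.0, -1.0]]
wrist_force: [-0.6, 0.1, -1.5]
opening: 0.53
grip_force: 41.6
yaw 97.86 az -0.02 shift cm [ 0.16 -0.1   0.22] t 11.85 tilt [ 0.0004 -0.0003] f [-0.6  0.1 -1.5]
```

```bash
python3 -m creep '0 0 0.1 0 0 0 30;0 0 0.1 0 0 0 30;0 0 0 0 0 0 30;0 0 0 0 0 0 60;0 0 0 0 0 0 78;0 0 0 0 0 0 78;0 0 -3 0 0 0 78;0 0 -5 0 0 0 78;0 0 -3 0 0 0 78'
python3 -c "
from h import *
to(.5319,.1987,.053,91.6)"
```

```text
t: 12.98
eef_pos: [0.5804, -0.2921, 0.2239]
ee_rot: [[-0.137, 0.991, 0.002], [0.991, 0.137, -0.001], [-0.002, 0.002, -1.0]]
wrist_force: [0.3, -0.1, -0.8]
opening: 0.776
grip_force: 0.0
yaw 97.86 az 6.26 shift cm [49.2  -3.48 17.09] t 12.97 tilt [ 0.0021 -0.0014] f [ 0.3 -0.1 -0.8]
```

```bash
python3 -m creep '0 0 0 0 0 6.3 74;5.5 -0.4 0 0 0 0 74;5.5 -0.4 0 0 0 0 74;5.5 -0.4 0 0 0 0 74;5.5 -0.4 0 0 0 0 74;5.5 -0.4 0 0 0 0 74;5.5 -0.4 0 0 0 0 74;5.5 -0.4 0 0 0 0 74;5.5 -0.4 0 0 0 0 74;5.2 -0.3 0 0 0 0 74;0 0 4 0 0 0 74;0 0 2 0 0 0 74;0 0 0 0 0 0 74'
python3 -c "
from h import *
to(.5319,.1987,.053,91.6)
c,W=cam('side');save(c,'s3')"
```

```text
t: 14.6
eef_pos: [0.5303, 0.199, 0.1601]
ee_rot: [[-0.028, 1.0, -0.003], [1.0, 0.028, -0.001], [-0.001, -0.003, -1.0]]
wrist_force: [-0.1, 0.4, 1.1]
opening: 0.744
grip_force: 0.0
yaw 91.58 az -0.02 shift cm [-0.03  0.16 10.71] t 14.6 tilt [-0.0027 -0.0006] f [-0.1  0.4  1.1]
```

View pics/s3.png

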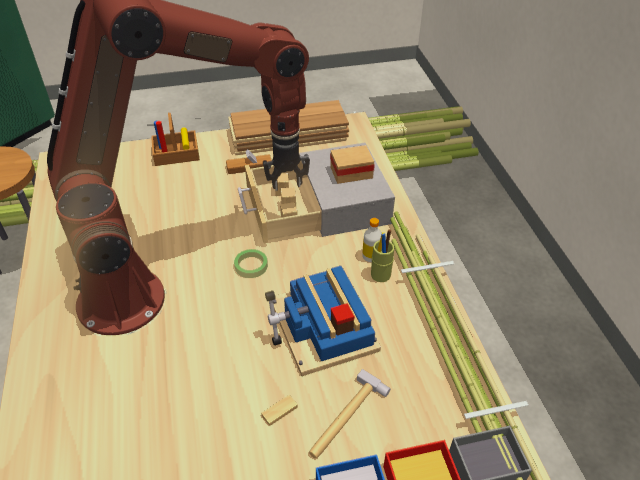

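Backing stands on the bed at (343,318); the gripper is above the nearest pine block at (289,208).

```bash
python3 -m creep '0 0.1 4 0 0 0 74;0 0 4 0 0 0 74;0 0 2 0 0 0 74;0 0 0.7 0 0 0 74;0 0 0 0 0 0 30;0 0 0 0 0 0 30;0 0 0 0 0 0 30;0 0 0 0 0 0 30;0 0 0 0 0 0 30;0 0 -2 0 0 0 30;0 0 -5 0 0 0 30;0 0 -5 0 0 0 30;0 0 -4 0 0 0 30'
python3 -c "
from h import *
s=r.state()
to(.5717,-.2390,.21,97.88)"
```

```text
t: 16.27
eef_pos: [0.5327, 0.1992, 0.2167]
ee_rot: [[-0.027, 1.0, 0.002], [1.0, 0.027, 0.0], [0.0, 0.002, -1.0]]
wrist_force: [0.8, 0.0, -2.5]
opening: 0.529
grip_force: 41.4
yaw 91.56 az -6.32 shift cm [-43.94  -2.14   0.67] t 16.27 tilt [0.0016 0.0004] f [ 0.8  0.  -2.5]
```

```bash
python3 -m creep '0 0 0 0 0 -6.3 30;-5.5 -0.3 0 0 0 0 30;-5.5 -0.3 0 0 0 0 30;-5.5 -0.3 0 0 0 0 30;-5.5 -0.3 0 0 0 0 30;-5.5 -0.3 0 0 0 0 30;-5.5 -0.2 0 0 0 0 30;-5.5 -0.2 0 0 0 0 30;-5.4 -0.2 0 0 0 0 30;0 0 3 0 0 0 30;0 0 1.7 0 0 0 30;0 0 0 0 0 0 30;0 0 0 0 0 0 30'
python3 -c "
from h import *
to(.5717,-.2390,.1120,97.88)"
```

```text
t: 17.9
eef_pos: [0.5721, -0.2387, 0.1683]
ee_rot: [[-0.137, 0.991, 0.001], [0.991, 0.137, -0.001], [-0.001, 0.001, -1.0]]
wrist_force: [0.1, 0.6, -0.6]
opening: 0.532
grip_force: 41.4
yaw 97.87 az -0.01 shift cm [-0.03 -0.05  5.63] t 17.9 tilt [ 0.001  -0.0006] f [ 0.1  0.6 -0.6]
```

```bash
python3 -m creep '0 0 2 0 0 0 30;0 0 2 0 0 0 30;0 0 1 0 0 0 30;0 0 0.5 0 0 0 30;0 0 0.1 0 0 0 30;0 0 0 0 0 0 30;0 0 0 0 0 0 60;0 0 0 0 0 0 74;0 0 0 0 0 0 74;0 0 -3 0 0 0 74;0 0 -5 0 0 0 74;0 0 -3 0 0 0 74'
python3 -c "
from h import *
to(.544,.2738,.053,83.6)"
```

```text
t: 19.4
eef_pos: [0.5723, -0.2389, 0.2237]
ee_rot: [[-0.137, 0.991, 0.002], [0.991, 0.137, -0.001], [-0.001, 0.002, -1.0]]
wrist_force: [1.3, -0.7, -0.6]
opening: 0.741
grip_force: 0.0
yaw 97.86 az 14.26 shift cm [50.64 -8.53 17.07] t 19.4 tilt [ 0.002  -0.0011] f [ 1.3 -0.7 -0.6]
```

```bash
python3 -m creep '0 0 0 0 0 7.1 74;0 0 0 0 0 7.1 74;5.6 -0.9 0 0 0 0 74;5.6 -0.9 0 0 0 0 74;5.6 -0.9 0 0 0 0 74;5.6 -1 0 0 0 0 74;5.6 -1 0 0 0 0 74;5.6 -1 0 0 0 0 74;5.6 -1 0 0 0 0 74;5.6 -0.9 0 0 0 0 74;5.8 -0.9 0 0 0 0 74;0 0 4 0 0 0 74;0 0 2 0 0 0 74;0 0 0 0 0 0 74'
python3 -c "
from h import *
to(.544,.2738,.053,83.6)"
```

```text
t: 21.15
eef_pos: [0.5419, 0.2735, 0.1598]
ee_rot: [[0.11, 0.994, -0.003], [0.994, -0.11, -0.001], [-0.001, -0.003, -1.0]]
wrist_force: [0.8, -0.1, 0.6]
opening: 0.74
grip_force: 0.0
yaw 83.68 az 0.08 shift cm [ 0.05  0.2  10.68] t 21.15 tilt [-0.003  -0.0011] f [ 0.8 -0.1  0.6]
```

```bash
python3 -m creep '0 0.1 4 0 0 0 74;0 0 4 0 0 0 74;0 0 2 0 0 0 74;0 0 0.7 0 0 0 74;0 0 0 0 0 0 30;0 0 0 0 0 0 30;0 0 0 0 0 0 30;0 0 0 0 0 0 30;0 0 0 0 0 0 30;0 0 -2 0 0 0 30;0 0 -5 0 0 0 30;0 0 -5 0 0 0 30;0 0 -4 0 0 0 30'
python3 -c "
from h import *
to(.5646,-.1875,.21,97.88)"
```

```text
t: 22.78
eef_pos: [0.5443, 0.2737, 0.2167]
ee_rot: [[0.11, 0.994, 0.002], [0.994, -0.11, 0.001], [0.001, 0.001, -1.0]]
wrist_force: [0.8, -0.7, -1.3]
opening: 0.532
grip_force: 41.7
yaw 83.66 az -14.22 shift cm [-45.96  -4.31   0.67] t 22.77 tilt [0.0015 0.0005] f [ 0.8 -0.7 -1.3]
```

```bash
python3 -m creep '0 0 0 0 0 -7.1 30;0 0 0 0 0 -7.1 30;-5.7 -0.5 0 0 0 0 30;-5.7 -0.5 0 0 0 0 30;-5.7 -0.5 0 0 0 0 30;-5.7 -0.5 0 0 0 0 30;-5.8 -0.6 0 0 0 0 30;-5.8 -0.6 0 0 0 0 30;-5.8 -0.6 0 0 0 0 30;-5.8 -0.5 0 0 0 0 30;0 0 3 0 0 0 30;0 0 1.7 0 0 0 30;0 0 0 0 0 0 30;0 0 0 0 0 0 30'
python3 -c "
from h import *
to(.5646,-.1875,.1120,97.88)"
```

```text
t: 24.52
eef_pos: [0.5648, -0.188, 0.1682]
ee_rot: [[-0.137, 0.991, 0.001], [0.991, 0.137, -0.0], [-0.001, 0.001, -1.0]]
wrist_force: [-0.3, -1.5, -0.5]
opening: 0.53
grip_force: 41.7
yaw 97.88 az -0.0 shift cm [ 0.05 -0.01  5.62] t 24.52 tilt [ 0.0009 -0.0004] f [-0.3 -1.5 -0.5]
```

```bash
python3 -m creep '0 0 2 0 0 0 30;0 0 2 0 0 0 30;0 0 1 0 0 0 30;0 0 0.5 0 0 0 30;0 0 0.1 0 0 0 30;0 0 0 0 0 0 30;0 0 0 0 0 0 60;0 0 0 0 0 0 74;0 0 0 0 0 0 74;0 0 -3 0 0 0 74;0 0 -5 0 0 0 74;0 0 -3 0 0 0 74'
python3 - <<'E'
from h import *
c,W=cam("top"); z=W[...,2]
m=(z>.07)&(z<.09)&(W[...,0]>.45)&(W[...,0]<.61)&(W[...,1]>.31)&(W[...,1]<.4)
n,l,st,ce=cv2.connectedComponentsWithStats(m.astype(np.uint8))
for i in range(1,n):
    if st[i,4]>30: print(st[i,4],cv2.minAreaRect((W[l==i][:,:2]*1000).astype(np.float32)))
to(.536,.3525,.053,83)
E
```

```text
t: 26.02
eef_pos: [0.565, -0.1883, 0.2236]
ee_rot: [[-0.137, 0.991, 0.002], [0.991, 0.137, -0.001], [-0.001, 0.002, -1.0]]
wrist_force: [-0.2, -0.5, 0.7]
opening: 0.74
grip_force: 0.0
268 ((536.4349365234375, 352.876220703125), (48.07304382324219, 45.8110466003418), 82.00227355957031)
yaw 97.86 az 14.86 shift cm [53.37 -9.6  17.41] t 26.07 tilt [ 0.006  -0.0029] f [ 0.7 -0.5  3.2]
```

```bash
python3 -m creep '0 0 0 0 0 7.7 74;0 0 0 0 0 7.7 74;5.3 -1 0 0 0 0 74;5.3 -1 0 0 0 0 74;5.3 -1 0 0 0 0 74;5.3 -1 0 0 0 0 74;5.3 -1 0 0 0 0 74;5.3 -1 0 0 0 0 74;5.3 -1 0 0 0 0 74;5.3 -1 0 0 0 0 74;5.4 -1 0 0 0 0 74;5.4 -1 0 0 0 0 74;0 0 4 0 0 0 74;0 0 2 0 0 0 74;0 0 0 0 0 0 74'
python3 -c "
from h import *
to(.5362,.3527,.053,82.5)"
```

```text
t: 27.95
eef_pos: [0.5339, 0.3521, 0.1595]
ee_rot: [[0.131, 0.991, -0.003], [0.991, -0.131, -0.002], [-0.002, -0.003, -1.0]]
wrist_force: [0.2, -0.2, -0.1]
opening: 0.738
grip_force: 0.0
yaw 82.48 az -0.02 shift cm [ 0.09  0.22 10.65] t 27.95 tilt [-0.0032 -0.0016] f [ 0.2 -0.2 -0.1]
```

```bash
python3 -m creep '0 0.1 4 0 0 0 74;0 0 4 0 0 0 74;0 0 2 0 0 0 74;0 0 0.7 0 0 0 74;0 0 0 0 0 0 30;0 0 0 0 0 0 30;0 0 0 0 0 0 30;0 0 0 0 0 0 30;0 0 0 0 0 0 30;0 0 -2 0 0 0 30;0 0 -5 0 0 0 30;0 0 -5 0 0 0 30;0 0 -4 0 0 0 30'
python3 -c "
from h import *
to(.5574,-.1360,.21,97.88)"
```

```text
t: 29.58
eef_pos: [0.5362, 0.3525, 0.2167]
ee_rot: [[0.131, 0.991, 0.001], [0.991, -0.131, 0.001], [0.001, 0.001, -1.0]]
wrist_force: [-0.3, 0.7, -1.6]
opening: 0.531
grip_force: 41.6
yaw 82.46 az -15.42 shift cm [-48.68  -4.6    0.67] t 29.57 tilt [0.0014 0.0007] f [-0.3  0.7 -1.6]
```

```bash
python3 -m creep '0 0 0 0 0 -7.7 30;0 0 0 0 0 -7.7 30;-5.4 -0.5 0 0 0 0 30;-5.4 -0.5 0 0 0 0 30;-5.4 -0.5 0 0 0 0 30;-5.4 -0.5 0 0 0 0 30;-5.4 -0.5 0 0 0 0 30;-5.4 -0.5 0 0 0 0 30;-5.4 -0.5 0 0 0 0 30;-5.4 -0.5 0 0 0 0 30;-5.5 -0.6 0 0 0 0 30;0 0 3 0 0 0 30;0 0 1.7 0 0 0 30;0 0 0 0 0 0 30;0 0 0 0 0 0 30'
python3 -c "
from h import *
to(.5574,-.1360,.1120,97.88)
c,W=cam('side');save(c,'s4')"
```

```text
t: 31.45
eef_pos: [0.5575, -0.1363, 0.1682]
ee_rot: [[-0.137, 0.991, 0.001], [0.991, 0.137, -0.0], [-0.0, 0.001, -1.0]]
wrist_force: [0.1, -0.2, -0.8]
opening: 0.531
grip_force: 41.6
yaw 97.87 az -0.01 shift cm [ 0.03 -0.01  5.62] t 31.45 tilt [ 0.0009 -0.0003] f [ 0.1 -0.2 -0.8]
```

View pics/s4.png

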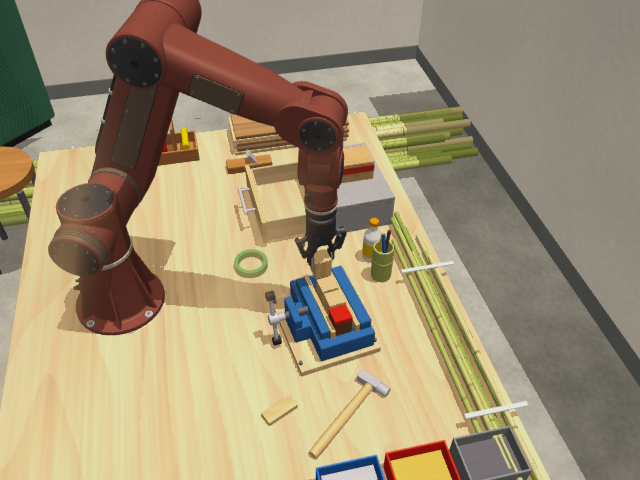

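The row is standing (backing at (341,318), two pines at (332,300)), and the last pine is held over its slot at (322,262).

```bash
python3 -m creep '0 0 2 0 0 0 30;0 0 2 0 0 0 30;0 0 1 0 0 0 30;0 0 0.5 0 0 0 30;0 0 0.1 0 0 0 30;0 0 0 0 0 0 30;0 0 0 0 0 0 60;0 0 0 0 0 0 74;0 0 0 0 0 0 74;0 0 -3 0 0 0 74;0 0 -5 0 0 0 74;0 0 -3 0 0 0 74;0 -5 0 0 0 0 74;0 -5 0 0 0 0 74;0 -5 0 0 0 0 74;0 0 0 0 0 0 74'
python3 - <<'E'
from h import *
v=np.array([.5721,-.2127]);t=np.radians(7.88);Rm=np.array([[np.cos(t),-np.sin(t)],[np.sin(t),np.cos(t)]])
for nm in("top","side"):
    c,W=cam(nm); save(c,nm+"2"); np.save(nm+"2.npy",W); z=W[...,2]
    L=(W[...,:2]-v)@Rm
    m=(z>.134)&(z<.147)&(abs(L[...,0])<.05)&(abs(L[...,1])<.12)
    n,l,st,ce=cv2.connectedComponentsWithStats(m.astype(np.uint8))
    for i in range(1,n):
        if st[i,4]>30: print(nm,st[i,4],cv2.minAreaRect((L[l==i]*1000).astype(np.float32)),np.median(z[l==i]))
    # knobs
    g=c["pixels"].max(2)
    m=(abs(L[...,0]+.165)<.03)&(abs(L[...,1])<.11)&(z>.015)&(z<.19)&(g<70)
    n,l,st,ce=cv2.connectedComponentsWithStats(m.astype(np.uint8))
    for i in range(1,n):
        if st[i,4]>15:
            q=np.c_[L[l==i],z[l==i]]; print(nm,"knob",len(q),np.percentile(q,[3,50,97],axis=0).round(4).tolist())
E
```

```text
t: 33.5
eef_pos: [0.4058, -0.1567, 0.2214]
ee_rot: [[-0.135, 0.991, -0.001], [0.991, 0.135, 0.0], [0.0, -0.001, -1.0]]
wrist_force: [1.3, -0.7, 0.4]
opening: 0.741
grip_force: 0.0
top 287 ((-9.249135971069336, -78.54072570800781), (48.071685791015625, 46.81404113769531), 89.96478271484375) 0.14012353047806347
top 277 ((-3.8425064086914062, -25.806238174438477), (46.55425262451172, 46.068180084228516), 89.26040649414062) 0.14015203812930954
top 274 ((-4.0790252685546875, 26.837661743164062), (45.689327239990234, 46.7470703125), 0.23174597322940826) 0.14011812871096252
top 273 ((-4.508089065551758, 77.92556762695312), (45.80430221557617, 46.221946716308594), 89.80432891845703) 0.14008638395833906
side 1019 ((-5.67982292175293, -1.6327743530273438), (211.6422882080078, 51.41019058227539), 88.17972564697266) 0.13973743977874786
side knob 45 [[-0.1764, -0.0307, 0.0172], [-0.1678, -0.0263, 0.0269], [-0.1578, -0.0114, 0.0354]]
```

```bash
python3 - <<'E'
from h import *
v=np.array([.5721,-.2127]);t=np.radians(7.88);Rm=np.array([[np.cos(t),-np.sin(t)],[np.sin(t),np.cos(t)]])
for nm in("top0","side0","top1","side1","side2"):
    W=np.load(nm+".npy"); z=W[...,2]; L=(W[...,:2]-v)@Rm
    for lo,hi in((.155,.19),(.013,.04)):
        m=(abs(L[...,0]+.165)<.025)&(abs(L[...,1])<.045)&(z>lo)&(z<hi)
        if m.sum()>8: print(nm,m.sum(),np.percentile(np.c_[L[m],z[m]],[4,50,96],axis=0).round(4).tolist())
th=np.radians(76); h=np.array([-.167,0.])
p=v+Rm@np.array([-.167,.075*np.cos(th)]); print(p); to(p[0],p[1],.094+.075*np.sin(th)-.016,97.88)
E
```

```text
top0 75 [[-0.175, 0.0054, 0.1694], [-0.1651, 0.0177, 0.1762], [-0.1553, 0.0269, 0.1819]]
side0 89 [[-0.1761, 0.0033, 0.1564], [-0.1668, 0.009, 0.1748], [-0.1559, 0.023, 0.1823]]
side0 80 [[-0.1761, -0.0307, 0.0148], [-0.1671, -0.0225, 0.0287], [-0.1553, -0.0119, 0.0382]]
top1 75 [[-0.175, 0.0058, 0.17], [-0.1651, 0.0178, 0.1765], [-0.1553, 0.027, 0.1802]]
side1 89 [[-0.1766, 0.0018, 0.161], [-0.1665, 0.0094, 0.1744], [-0.1555, 0.0231, 0.1815]]
side1 81 [[-0.1764, -0.0304, 0.0156], [-0.1665, -0.0238, 0.0289], [-0.1557, -0.0118, 0.0383]]
side2 88 [[-0.1764, 0.0024, 0.1625], [-0.1665, 0.009, 0.1737], [-0.1555, 0.0221, 0.1818]]
side2 78 [[-0.176, -0.0305, 0.0176], [-0.1665, -0.0242, 0.0293], [-0.1557, -0.0132, 0.0386]]
[ 0.40418938 -0.21762268]
yaw 97.81 az -0.07 shift cm [-5.92 -1.29  7.1 ] t 33.6 tilt [ 0.0013 -0.0006] f [0.3 0.1 1. ]
```

```bash
python3 - <<'E'
from h import *
v=np.array([.5721,-.2127]);t=np.radians(7.88);Rm=np.array([[np.cos(t),-np.sin(t)],[np.sin(t),np.cos(t)]])
p=v+Rm@np.array([-.166,.0165]); to(p[0],p[1],.149,97.88)
for s,e,n in((77.5,190,12),(10,190,18)):
    a=np.radians(np.linspace(s,e,n+1)); print(s,e)
    print("; ".join(f"{x:.2f} {y:.2f}" for x,y in zip(7.5*np.diff(np.cos(a)),-7.5*np.diff(np.sin(a)))))
E
```

```text
yaw 97.81 az -0.07 shift cm [-6.08 -1.19  7.27] t 33.6 tilt [ 0.0013 -0.0006] f [0.3 0.1 1. ]
77.5 190
-1.21 -0.17; -1.23 0.03; -1.20 0.23; -1.15 0.43; -1.06 0.61; -0.95 0.77; -0.81 0.92; -0.65 1.04; -0.48 1.13; -0.28 1.19; -0.09 1.22; 0.11 1.22
10 190
-0.34 -1.26; -0.55 -1.18; -0.75 -1.07; -0.92 -0.92; -1.07 -0.75; -1.18 -0.55; -1.26 -0.34; -1.30 -0.11; -1.30 0.11; -1.26 0.34; -1.18 0.55; -1.07 0.75; -0.92 0.92; -0.75 1.07; -0.55 1.18; -0.34 1.26; -0.11 1.30; 0.11 1.30
```

```bash
python3 -m creep '-3 -0.6 0 0 0 0 50;-3.1 -0.6 0 0 0 0 50;0 0 3 0 0 0 50;0 0 3 0 0 0 50;0 0 1.3 0 0 0 50;0 0 0 0 0 0 10;0 0 0 0 0 0 10;0 0 0 0 0 0 10;0 0 0 0 0 0 10;0 0 0 0 0 0 10' 40
python3 -c "
from h import *
to(.4055,-.219,.149,97.88)"
```

```text
t: 34.85
eef_pos: [0.4065, -0.2189, 0.1486]
ee_rot: [[-0.138, 0.99, 0.002], [0.99, 0.138, 0.0], [-0.0, 0.002, -1.0]]
wrist_force: [9.2, -1.4, -16.5]
opening: 0.25
grip_force: 43.6
yaw 97.9 az 0.02 shift cm [ 0.01 -0.1  -0.04] t 34.85 tilt [0.0024 0.0002] f [  9.2  -1.4 -16.5]
```

```bash
python3 -m creep '-1.21 0.1 -0.17 0 0 0 10;-1.23 0.03 0.03 0 0 0 10;-1.2 0.03 0.23 0 0 0 10;-1.15 0.03 0.43 0 0 0 10;-1.06 0.03 0.61 0 0 0 10;-0.95 0.03 0.77 0 0 0 10;-0.81 0.03 0.92 0 0 0 10;-0.65 0.03 1.04 0 0 0 10;-0.48 0.03 1.13 0 0 0 10;-0.28 0.03 1.19 0 0 0 10;-0.09 0.03 1.22 0 0 0 10;0.11 0.02 1.22 0 0 0 10;0 0 0 0 0 0 10'
python3 - <<'E'
from h import *
v=np.array([.5721,-.2127]);t=np.radians(7.88);Rm=np.array([[np.cos(t),-np.sin(t)],[np.sin(t),np.cos(t)]])
s=r.state(); print((s["eef_pos"][:2]-v)@Rm, s["eef_pos"][2]+.018-.094, s["opening"],s["wrist_force"])
E
```

```text
t: 36.48
eef_pos: [0.4222, -0.3103, 0.0635]
ee_rot: [[-0.136, 0.991, 0.001], [0.991, 0.136, -0.005], [-0.005, -0.0, -1.0]]
wrist_force: [-4.5, -8.9, 1.7]
opening: 0.247
grip_force: 60.3
[-0.16191403 -0.07616095] -0.012476085332101247 0.2468008751014937 [-4.52620085 -8.94153771  1.67461281]
```

```bash
python3 -m creep '0 0 0 0 0 0 50;0 0 0 0 0 0 50;0 0 -5 0 0 0 50;0 0 -5 0 0 0 50;5 0 0 0 0 0 50;5 0 0 0 0 0 50;5 0 0 0 0 0 50;0 0 0 0 0 0 50'
python3 - <<'E'
from h import *
v=np.array([.5721,-.2127]);t=np.radians(7.88);Rm=np.array([[np.cos(t),-np.sin(t)],[np.sin(t),np.cos(t)]])
p=v+Rm@np.array([-.1625,.074]); to(p[0],p[1],.0885,97.88)
c,W=cam("side");save(c,"s5");z=W[...,2];L=(W[...,:2]-v)@Rm
m=(abs(L[...,0]+.163)<.025)&(abs(L[...,1]-.075)<.02)&(z>.08)&(z<.135)
print(m.sum(),m.sum() and np.percentile(np.c_[L[m],z[m]],[4,50,96],axis=0).round(4).tolist())
E
```

```text
t: 37.48
eef_pos: [0.4002, -0.156, 0.1625]
ee_rot: [[-0.14, 0.99, -0.0], [0.99, 0.14, 0.001], [0.001, -0.0, -1.0]]
wrist_force: [0.2, -0.1, -0.3]
opening: 0.5
grip_force: 0.0
yaw 98.06 az 0.18 shift cm [-0.58  0.    7.4 ] t 37.48 tilt [-0.0002  0.0009] f [ 0.2 -0.1 -0.3]
76 [[-0.1732, 0.0583, 0.0867], [-0.1639, 0.0675, 0.1001], [-0.153, 0.0809, 0.1086]]
```

View pics/s5.png

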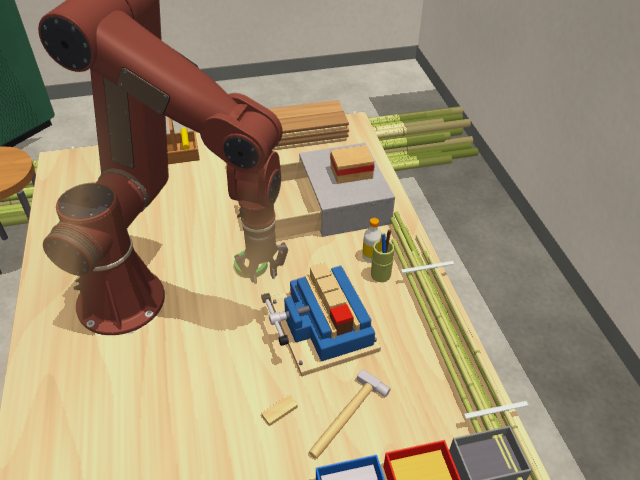

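T-handle now lies about level, its left knob at (267,298) and right knob at (284,340); the row of four stands in the vise.

```bash
python3 -m creep '-0.5 0 3 0 0 0 50;0 0 3 0 0 0.2 50;0 0 2.3 0 0 0 50;0 0 0 0 0 0 10;0 0 0 0 0 0 10;0 0 0 0 0 0 10;0 0 0 0 0 0 10'
python3 - <<'E'
from h import *
v=np.array([.5721,-.2127]);t=np.radians(7.88);Rm=np.array([[np.cos(t),-np.sin(t)],[np.sin(t),np.cos(t)]])
s=r.state(); print((s["eef_pos"][:2]-v)@Rm, s["eef_pos"][2]+.018-.094, s["opening"],s["wrist_force"])
a=np.radians(np.linspace(3,193,20))
print("; ".join(f"{x:.2f} {y:.2f}" for x,y in zip(7.5*np.diff(np.cos(a)),-7.5*np.diff(np.sin(a)))))
E
```

```text
t: 38.4
eef_pos: [0.4018, -0.1642, 0.0796]
ee_rot: [[-0.133, 0.991, 0.001], [0.991, 0.133, -0.001], [-0.001, 0.0, -1.0]]
wrist_force: [1.2, -1.8, -4.5]
opening: 0.244
grip_force: 42.9
[-0.16199643  0.07138889] 0.003562904870875655 0.24414245730000772 [ 1.16006671 -1.77128599 -4.5293531 ]
-0.18 -1.29; -0.40 -1.24; -0.61 -1.15; -0.80 -1.03; -0.97 -0.87; -1.11 -0.69; -1.21 -0.49; -1.28 -0.27; -1.31 -0.05; -1.29 0.18; -1.24 0.40; -1.15 0.61; -1.03 0.80; -0.87 0.97; -0.69 1.11; -0.49 1.21; -0.27 1.28; -0.05 1.31; 0.18 1.29
```

```bash
python3 -m creep '-0.18 0.02 -1.29 0 0 0 10;-0.4 0.03 -1.24 0 0 0 10;-0.61 0.03 -1.15 0 0 0 10;-0.8 0.03 -1.03 0 0 0 10;-0.97 0.03 -0.87 0 0 0 10;-1.11 0.03 -0.69 0 0 0 10;-1.21 0.03 -0.49 0 0 0 10;-1.28 0.03 -0.27 0 0 0 10;-1.31 0.03 -0.05 0 0 0 10;-1.29 0.03 0.18 0 0 0 10;-1.24 0.03 0.4 0 0 0 10;-1.15 0.03 0.61 0 0 0 10;-1.03 0.03 0.8 0 0 0 10;-0.87 0.03 0.97 0 0 0 10;-0.69 0.03 1.11 0 0 0 10;-0.49 0.03 1.21 0 0 0 10;-0.27 0.03 1.28 0 0 0 10;-0.05 0.02 1.31 0 0 0 10;0.18 0.02 1.29 0 0 0 10;0 0 0 0 0 0 10'
python3 - <<'E'
from h import *
v=np.array([.5721,-.2127]);t=np.radians(7.88);Rm=np.array([[np.cos(t),-np.sin(t)],[np.sin(t),np.cos(t)]])
s=r.state(); print((s["eef_pos"][:2]-v)@Rm, s["eef_pos"][2]+.018-.094, s["opening"],s["wrist_force"])
E
python3 -m creep '0 0 0 0 0 0 50;0 0 0 0 0 0 50;0 0 -5 0 0 0 50;0 0 -5 0 0 0 50;5 0 0 0 0 0 50;5 0 0 0 0 0 50;5 0 0 0 0 0 50;0 0 0 0 0 0 50'
python3 - <<'E'
from h import *
v=np.array([.5721,-.2127]);t=np.radians(7.88);Rm=np.array([[np.cos(t),-np.sin(t)],[np.sin(t),np.cos(t)]])
p=v+Rm@np.array([-.1575,.074]); to(p[0],p[1],.081,97.88)
c,W=cam("side");save(c,"s6");z=W[...,2];L=(W[...,:2]-v)@Rm
m=(abs(L[...,0]+.16)<.025)&(abs(L[...,1]-.075)<.02)&(z>.07)&(z<.135)
print(m.sum(),m.sum() and np.percentile(np.c_[L[m],z[m]],[4,50,96],axis=0).round(4).tolist())
c,W=cam("top");z=W[...,2];L=(W[...,:2]-v)@Rm
m=(z>.134)&(z<.147)&(abs(L[...,0])<.05)&(abs(L[...,1])<.12)
n,l,st,ce=cv2.connectedComponentsWithStats(m.astype(np.uint8))
for i in range(1,n):
    if st[i,4]>30: print(st[i,4],cv2.minAreaRect((L[l==i]*1000).astype(np.float32)),np.median(z[l==i]))
E
```

```text
t: 40.9
eef_pos: [0.4274, -0.3127, 0.0596]
ee_rot: [[-0.132, 0.991, 0.001], [0.991, 0.132, -0.005], [-0.005, 0.001, -1.0]]
wrist_force: [0.5, -6.6, 1.7]
opening: 0.245
grip_force: 56.8
[-0.1570401  -0.07921089] -0.016418427440683628 0.24526188553103626 [ 0.45070179 -6.55554593  1.70206208]
t: 41.9
eef_pos: [0.4055, -0.158, 0.1586]
ee_rot: [[-0.137, 0.991, -0.001], [0.991, 0.137, 0.001], [0.001, -0.001, -1.0]]
wrist_force: [-0.4, 0.1, 0.9]
opening: 0.498
grip_force: 0.0
yaw 97.85 az -0.03 shift cm [-0.3   0.    7.76] t 41.9 tilt [-0.001   0.0009] f [-0.4  0.1  0.9]
75 [[-0.1688, 0.059, 0.0848], [-0.1592, 0.0677, 0.0948], [-0.1479, 0.079, 0.103]]
287 ((-1.3910808563232422, -78.25516510009766), (47.526268005371094, 46.86550521850586), 0.7041826844215393) 0.13971943191712133
278 ((-1.5625362396240234, -25.485177993774414), (45.801307678222656, 46.289581298828125), 0.3664507269859314) 0.13987450111300004
272 ((-1.568979263305664, 26.942180633544922), (46.344242095947266, 45.91560363769531), 89.8687744140625) 0.14012416839170572
273 ((-1.3846759796142578, 78.29161071777344), (45.752037048339844, 45.81226348876953), 0.14948925375938416) 0.13986447387149425
```

```bash
python3 -m creep '-0.3 0 3 0 0 0 50;0 0 3 0 0 0 50;0 0 2.2 0 0 0 50;0 0 0 0 0 0 50;0 0 0 0 0 0 10;0 0 0 0 0 0 10;0 0 0 0 0 0 10;0 0 0 0 0 0 10'
cat > f.py <<'E'
from h import *
v=np.array([.5721,-.2127]);t=np.radians(7.88);Rm=np.array([[np.cos(t),-np.sin(t)],[np.sin(t),np.cos(t)]])
s=r.state(); q=(s["eef_pos"][:2]-v)@Rm; zz=s["eef_pos"][2]+.018-.094; f=s["wrist_force"]; fl=f[:2]@Rm
th=np.arctan2(zz,q[1]); print("x,y,z",q.round(4),round(zz,4),"ang",np.degrees(th).round(1),"rad",np.hypot(q[1],zz).round(4),"F xyz vise",fl.round(1),f[2].round(1),"tang",round(fl[1]*np.sin(th)-f[2]*np.cos(th),1),"torq",s["ft_torque"].round(2),s["t"])
E
python3 f.py; python3 - <<'E'
import numpy as np
a=np.radians(np.arange(-1,190,10.))
print("; ".join(f"{x:.2f} {y:.2f}" for x,y in zip(7.5*np.diff(np.cos(a)),-7.5*np.diff(np.sin(a)))))
E
```

```text
t: 43.0
eef_pos: [0.4069, -0.1648, 0.0771]
ee_rot: [[-0.133, 0.991, -0.0], [0.991, 0.133, -0.002], [-0.002, -0.0, -1.0]]
wrist_force: [-4.7, -3.9, -0.8]
opening: 0.245
grip_force: 42.2
x,y,z [-0.157   0.0701] 0.0011 ang 0.9 rad 0.0701 F xyz vise [-5.2 -3.2] -0.8 tang 0.7 torq [-0.78  0.75  0.14] 43.0
-0.09 -1.30; -0.32 -1.27; -0.53 -1.19; -0.73 -1.08; -0.91 -0.94; -1.06 -0.77; -1.18 -0.57; -1.26 -0.36; -1.30 -0.14; -1.30 0.09; -1.27 0.32; -1.19 0.53; -1.08 0.73; -0.94 0.91; -0.77 1.06; -0.57 1.18; -0.36 1.26; -0.14 1.30; 0.09 1.30
```

```bash
python3 -m creep '-0.09 0.02 -1.3 0 0 0 10;-0.32 0.03 -1.27 0 0 0 10;-0.53 0.03 -1.19 0 0 0 10;0 0 0 0 0 0 10;0 0 0 0 0 0 10' >/dev/null; python3 f.py
python3 -m creep '-0.73 0.02 -1.08 0 0 0 10;0 0 0 0 0 0 10;0 0 0 0 0 0 10' >/dev/null; python3 f.py
python3 -m creep '-0.91 0.02 -0.94 0 0 0 10;0 0 0 0 0 0 10;0 0 0 0 0 0 10' > /dev/null; python3 f.py
```

```text
x,y,z [-0.1563  0.0613] 0.0389 ang 32.4 rad 0.0726 F xyz vise [-4.8 -0.7] 2.7 tang -2.6 torq [-0.35  0.95  0.04] 43.625
x,y,z [-0.156   0.0543] 0.0492 ang 42.2 rad 0.0733 F xyz vise [-5.6  1.8] 4.1 tang -1.8 torq [0.3  1.08 0.13] 44.0
x,y,z [-0.156   0.0454] 0.0584 ang 52.1 rad 0.0739 F xyz vise [-3.7  4. ] -1.9 tang 4.3 torq [0.89 0.81 0.06] 44.375
```

```bash
python3 -m creep '-0.53 0.01 -0.4 0 0 0 10;0 0 0 0 0 0 10;0 0 0 0 0 0 10' >/dev/null; python3 f.py
python3 -m creep '-0.53 0 -0.37 0 0 0 10;0 0 0 0 0 0 10;0 0 0 0 0 0 10' >/dev/null; python3 f.py
python3 - <<'E'
from h import *
c,W=cam("side");save(c,"s7")
cv2.imwrite("pics/s7c.png",cv2.resize(c["pixels"][240:370,220:400,::-1],None,fx=4,fy=4,interpolation=cv2.INTER_CUBIC))
E
```

```text
x,y,z [-0.156   0.0409] 0.0619 ang 56.6 rad 0.0742 F xyz vise [-2.2  5.6] -6.8 tang 8.4 torq [1.4  0.52 0.02] 44.75
x,y,z [-0.156   0.0358] 0.0653 ang 61.3 rad 0.0745 F xyz vise [-0.7  6.1] -11.0 tang 10.6 torq [ 1.46  0.24 -0.05] 45.125
```

View pics/s7c.png

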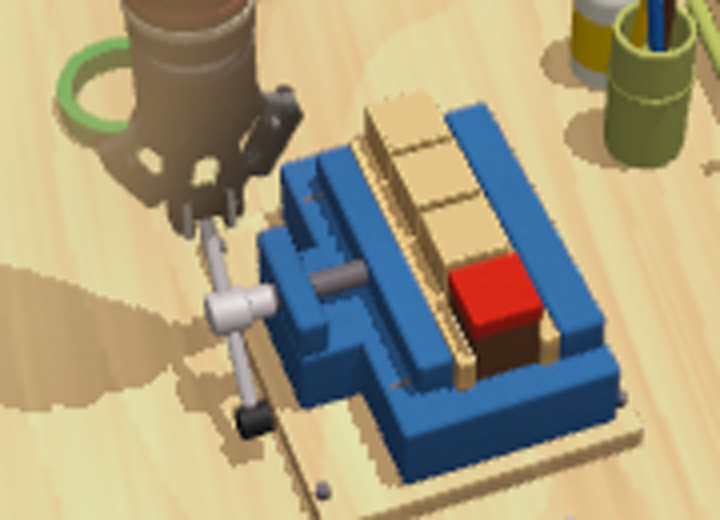

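Crop: all four blocks stand flush in a row between the linings (tops from (405,115) to (497,290)), with the handle's upper knob in the gripper at about (205,210). Tangential force has risen from about 3 N to over 10 N.

```bash
python3 -m creep '-0.4 0 -0.22 0 0 0 10;0 0 0 0 0 0 10;0 0 0 0 0 0 10' >/dev/null; python3 f.py
python3 -m creep '0 0 0 0 0 0 30;0 0 0 0 0 0 50;0 0 0 0 0 0 50;0 0 -4 0 0 0 50;0 0 -5 0 0 0 50;0 0 0 0 0 0 50'
python3 - <<'E'
from h import *
v=np.array([.5721,-.2127]);t=np.radians(7.88);Rm=np.array([[np.cos(t),-np.sin(t)],[np.sin(t),np.cos(t)]])
c,W=cam("side");z=W[...,2];L=(W[...,:2]-v)@Rm
m=(abs(L[...,0]+.156)<.025)&(abs(L[...,1]-.035)<.03)&(z>.145)&(z<.18)
print(m.sum(),m.sum() and np.percentile(np.c_[L[m],z[m]],[4,50,96],axis=0).round(4).tolist())
to(.397,.271,.20,92.04)
E
```

```text
x,y,z [-0.156   0.0325] 0.0672 ang 64.2 rad 0.0747 F xyz vise [0.4 8.5] -11.0 tang 12.4 torq [ 2.04 -0.03 -0.09] 45.55
t: 46.3
eef_pos: [0.4158, -0.2053, 0.2377]
ee_rot: [[-0.133, 0.991, 0.006], [0.991, 0.133, -0.004], [-0.005, 0.005, -1.0]]
wrist_force: [-0.3, -0.6, -0.2]
opening: 0.5
grip_force: 0.0
56 [[-0.1675, 0.0438, 0.1455], [-0.1576, 0.0515, 0.1503], [-0.147, 0.0612, 0.1557]]
yaw 97.65 az 5.61 shift cm [47.59 -0.09  3.57] t 46.35 tilt [ 0.0034 -0.0025] f [0.3 0.5 0. ]
```

```bash
python3 -m creep '0 0 0 0 0 5.6 35;5.3 0 0 0 0 0 35;5.3 0 0 0 0 0 35;5.3 0 0 0 0 0 35;5.3 0 0 0 0 0 35;5.3 0 0 0 0 0 35;5.3 0 0 0 0 0 35;5.3 0 0 0 0 0 35;5.3 0 0 0 0 0 35;5.2 0 0 0 0 0 35;0 0 4 0 0 0 35;0 0 3 0 0 0 35;0 0 0 0 0 0 35'
python3 - <<'E'
from h import *
to(.3958,.2705,.061,92.06)
v=np.array([.5721,-.2127]);t=np.radians(7.88);Rm=np.array([[np.cos(t),-np.sin(t)],[np.sin(t),np.cos(t)]])
c,W=cam("top");save(c,"top3");z=W[...,2];L=(W[...,:2]-v)@Rm
m=(z>.134)&(z<.147)&(abs(L[...,0])<.05)&(abs(L[...,1])<.12)
n,l,st,ce=cv2.connectedComponentsWithStats(m.astype(np.uint8))
for i in range(1,n):
    if st[i,4]>30: print(st[i,4],cv2.minAreaRect((L[l==i]*1000).astype(np.float32)),np.median(z[l==i]))
m=(abs(L[...,0]+.156)<.03)&(abs(L[...,1])<.1)&(z>.13)&(z<.18)
print("knob",np.percentile(np.c_[L[m],z[m]],[4,50,96],axis=0).round(4).tolist())
E
```

```text
t: 47.98
eef_pos: [0.3946, 0.2711, 0.1616]
ee_rot: [[-0.036, 0.999, -0.005], [0.999, 0.036, -0.002], [-0.002, -0.005, -1.0]]
wrist_force: [-0.1, -0.0, 0.7]
opening: 0.352
grip_force: 0.0
yaw 92.07 az 0.01 shift cm [-0.07  0.12 10.06] t 47.98 tilt [-0.0048 -0.0024] f [-0.1 -0.   0.7]
287 ((-0.5057830810546875, -78.606689453125), (48.261749267578125, 47.191951751708984), 89.7400131225586) 0.14018877137470342
277 ((-0.20697021484375, -25.76882553100586), (46.82504653930664, 46.33418273925781), 89.81625366210938) 0.14000416747754985
273 ((-0.377410888671875, 26.895174026489258), (45.54320526123047, 45.89896774291992), 89.90567016601562) 0.14030351926953832
274 ((-0.4163799285888672, 78.23706817626953), (45.834224700927734, 45.83411407470703), 0.07372627407312393) 0.1402383441855073
knob [[-0.1654, 0.0401, 0.1331], [-0.1558, 0.0574, 0.151], [-0.1461, 0.0683, 0.1556]]
```

View pics/top3.png

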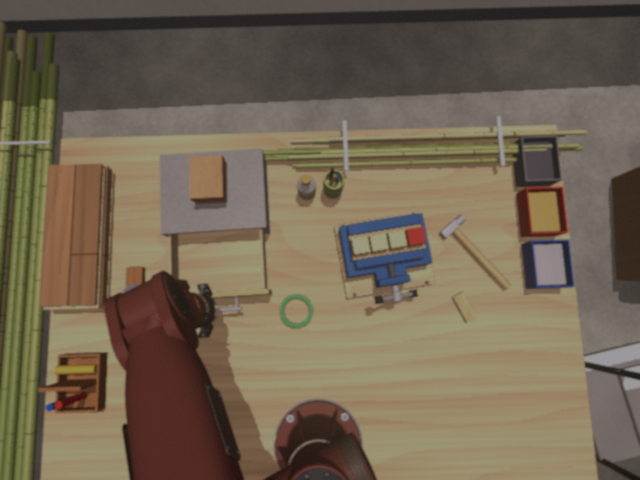

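Row of three pines and the red-topped backing sits in line at (350–425, 237–247); drawer is empty and the gripper is over its handle at (215,308).

```bash
python3 -m creep '-0.1 0.1 4 0 0 0 35;0 0 4 0 0 0 35;0 0 2 0 0 0 35;0 0 0 0 0 0 0;0 0 0 0 0 0 0;0 0 0 0 0 0 0;0 0 0 0 0 0 0' 40
python3 -m creep '0 0.7 0 0 0 0 0;0 1.5 0 0 0 0 0;0 1.5 0 0 0 0 0;0 1.5 0 0 0 0 0;0 1.5 0 0 0 0 0;0 1.5 0 0 0 0 0;0 1.5 0 0 0 0 0;0 1.5 0 0 0 0 0;0 1.5 0 0 0 0 0;0 1.5 0 0 0 0 0;0 1.5 0 0 0 0 0;0 1 0 0 0 0 0;0 0.5 0 0 0 0 0;0 0.2 0 0 0 0 0;0 0 0 0 0 0 0;0 0 0 0 0 0 0'
```

```text
t: 48.9
eef_pos: [0.3977, 0.2709, 0.0644]
ee_rot: [[-0.036, 0.999, 0.0], [0.999, 0.036, -0.0], [-0.0, 0.0, -1.0]]
wrist_force: [-0.4, -2.6, -7.4]
opening: 0.105
grip_force: 39.8
t: 50.9
eef_pos: [0.5687, 0.2773, 0.0643]
ee_rot: [[-0.037, 0.999, -0.005], [0.999, 0.037, -0.0], [0.0, -0.005, -1.0]]
wrist_force: [-12.5, -4.0, 12.8]
opening: 0.107
grip_force: 41.9
```

```bash
python3 -m creep '0 0 0 0 0 0 20;0 0 0 0 0 0 35;0 0 0 0 0 0 35;0 0 -3 0 0 0 35;0 0 -5 0 0 0 35;0 0 -5 0 0 0 35;0 -5 -3 0 0 0 35;-5 -5 0 0 0 0 35;-5 -5 0 0 0 0 35;-5 -3 0 0 0 0 35;0 0 0 0 0 0 35;0 0 0 0 0 0 35'
python3 - <<'E'
from h import *
W0=np.load("top0.npy")
v=np.array([.5721,-.2127]);t=np.radians(7.88);Rm=np.array([[np.cos(t),-np.sin(t)],[np.sin(t),np.cos(t)]])
c,W=cam("top");save(c,"top4")
for q in(W0,W):
    z=q[...,2];m=np.zeros_like(z,bool);m[235:262,190:245]=1;m&=(z>.06)&(z<.095);p=q[m]
    print(cv2.minAreaRect((p[:,:2]*1000).astype(np.float32)))
E
```

```text
t: 52.4
eef_pos: [0.4093, 0.1331, 0.2245]
ee_rot: [[-0.035, 0.999, 0.002], [0.999, 0.035, 0.001], [0.001, 0.002, -1.0]]
wrist_force: [-0.5, 0.1, -0.2]
opening: 0.351
grip_force: 0.0
((584.0191040039062, 279.2033996582031), (42.43108367919922, 163.2480926513672), 1.8202742338180542)
((583.8573608398438, 276.95947265625), (41.79777145385742, 160.5496826171875), 2.4347143173217773)
```

View pics/top4.png

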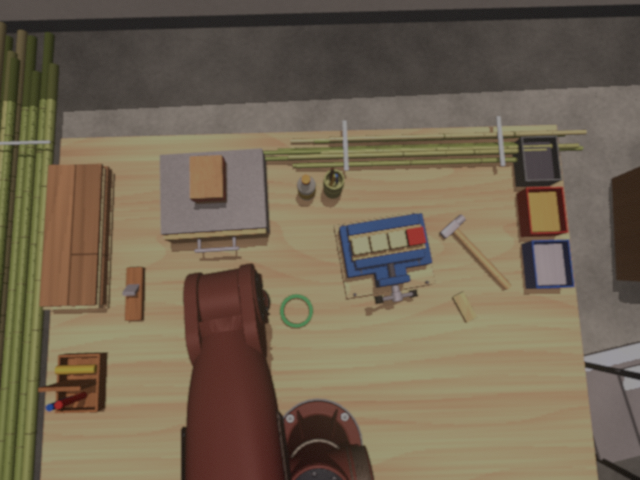

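Top view: the drawer is shut (handle back at (217,249)), the row is clamped in the vise at (350–425, 240), the bystanders are in place, and the arm is clear. The spring-back of the handle to about 8° past contact agrees with about 100 N of clamping left.

```bash
python3 -c "
from bench import r
print(r.job_done())"
```

```text
the job is handed in; nothing more can be done
None
```

I handed the job in: all three pine blocks and the backing block are clamped upright in the vise, the drawer is shut, and nothing else on the bench looks moved. No verdict came back, and the remaining clamping of about 100 N across the row is my estimate from how far the handle sprang back, not a direct reading.

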